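Catch the game blocks from the chute in the wooden bowl

ROBOT

A 6-joint arm with a two-finger parallel gripper is mounted at the origin on the work surface. World frame = base frame: x ahead of the robot, y to its left, z up, the work surface at z = 0. Lengths are in m, angles in rad, forces in N, time in s.
With the tool pointing down it reaches from about 0.275 to 0.825 m from the base axis. Payload 4.9 kg.
Tool frame: the origin (TCP) lies at the very end of the fingers, on their centre line; the grasp point (between the pads) lies grip_point_offset behind it (grip_point_offset is the distance from the TCP to the grasp point, in m); z points along the fingers, y is the direction in which the jaws open and shut (so a half turn about z gives the same grasp; the last joint's range is limited). The gripper opens to 85 mm and grips with 20 to 120 N. Pads are 22 mm wide; open, the fingers measure 114 mm over their backs; the gripper's body (76 mm by 85 mm) begins 54 mm behind the grasp point. The pads swing forward as they close: fully open they stand 13 mm farther back than shut.
Start: joints at [-1.315, 0.326, -0.193, 1.052, 0, 1.437], TCP at [0.209, -0.509, 0.231] pointing down, gripper open.
Joint ranges: [-2.65, 2.65], [-0.97, 1.79], [-1.3, 1.35], [-1.93, 2.1], [-1.47, 1.37], [-3.14, 3.14]. Speed limits (rad/s): [2.57, 2.57, 3.14, 3.14, 3.14, 3.14].

INTERFACE

Orientations are given as a 3x3 rotation matrix whose columns are the frame's x, y, z axes.
In Python, from station import sense, capture, camera_params, close_job, grip_point_offset gives the robot as it stands. The module is installed in compiled form; this text tells all that it offers.
- The arm moves only by the tool step_arm, never from a script. Its argument "targets" is one flat list of numbers, 5 for each row, row after row: the shift along the tool's x, y, z in m, then the turn about the tool's z in rad, then the opening in per cent of the stroke, from 0 (shut) to 100 (fully open). In form: [dx, dy, dz, spin, grip, dx, dy, dz, spin, grip, ...]. A call has 1 to 20 rows; each row shifts and turns the commanded pose from where the row before left it, along the tool's axes as they then stand; what a row does not reach is not made up. A row lasts 1/8 s, in which the tool goes at most 62.5 mm and 10.7 degrees, less where a joint would pass 70% of its speed; a pose out of reach is approached as far as the arm can. A call is refused whole if a number of a shift passes 0.0625 or a number of a turn 0.188, either way. A call with a gripper value outside its range is refused whole. The fingers move at their own pace and stop on an object; "squeeze" is the grip in N (left out, the last holds). Time passes only in rows, so rows that do not move let the fingers close. It gives the time, the measured TCP pose, the force and the opening at its end, in the units of the state.
- sense(): the state, without advancing time (a new reading comes with each control period).
- capture(name): name is "scene" or "side" or "wrist"; returns the picture (384x512x3 uint8, blue, green, red); there is no depth.
- camera_params(name): a dict with "camera_matrix" (3x3 intrinsics, pixels), "origin" and "rotation" of the camera in the world. Camera axes: x right, y down, z forward; pixel columns grow to the right and rows downward; lengths in m; the calibration is good to about 2 mm. A picture is of the moment at which its call begins: read the wrist's pose just before it. camera_params takes no time and is no camera call; for the wrist camera it gives the pose at the moment of the call.
- close_job(): hands the job in, once; it reports no verdict.
The state is a dict: "time": time; "q": joint angles; "joint_vel": joint speeds; "joint_torque": joint torques, N m; "position": TCP position; "tool_rot": TCP orientation; "force": force on the tool from outside, world axes, zero at the start; "moment": the same for the moment, N m; "opening": finger opening in m.
Only numpy, scipy, OpenCV 4.12 (cv2) and the standard library are available. Lean on these libraries where they do the work, as an engineer would, in place of code of your own. Each camera call takes 0.05 s, during which the arm holds its last target. There are 200 camera calls.

TASK

Pick up the wooden bowl (its leaning tongue is the handle), hold it clear of the table under the mouth of the chute and push the rubber paddle there back with the bowl, so that the gate drops and all three wooden blocks slide into it. Then set the bowl down on the round cork mat, upright with its foot wholly on the mat and all three blocks in it. Drop no block on the table, and leave the other things where they stand.

Things in the scene. Friction and masses are not known exactly. Their poses are not given: they have to be found in the camera images.
- bowl: Dark wooden bowl, 170 mm across the rim, 65 mm high, foot 100 mm across, wall 6 mm, inner floor 6 mm up, 0.22 kg empty. Origin: centre of the underside of the foot; z up. On its -x side a flat tongue rises from the rim, leaning outward (towards -x) 35 degrees from vertical.
- tongue (a point): Grip point in the middle of the tongue's thickness, at (-106.5, 0, 87.3) mm in the bowl's frame. The tongue is 10 mm thick, 50 mm wide (along the bowl's y), 75 mm long along its lean; its tip is 27 mm beyond this point. To pinch it across its thickness the tool leans 35 degrees, pointing down and towards the bowl.
- bowl_rim (a point): Centre of the bowl's mouth, 65 mm above its origin.
- chute: Fixed aluminium chute on a plywood stand, sloping 40 degrees down towards its own -x; inside 44 mm wide, 240 mm long, walls 38 mm high. Origin: on the table plumb under the lip. Base board x 50 to 200 mm, 130 mm wide, 12 mm high. Blocks leave the lip towards -x and land 20 to 90 mm in front of it.
- lip (a point): Middle of the lip: the lower end of the chute floor, 190 mm above the table, at the chute's (0, 0, 190) mm; same axes as the chute.
- guard_edge (a point): Middle of the front bar of the dark steel guard hoop, a level rectangle of 10 mm round bar 306 mm above the table, 210 mm wide (chute y), from x -105 to 30 mm in the chute's frame. It overhangs the mouth, so the gripper must lean away from it.
- paddle_face (a point): Centre of the front face of the rubber paddle under the lip, at (8, 0, 135) mm in the chute's frame at rest. The paddle is an upright plate 90 mm wide and 75 mm high (97 to 172 mm above the table); it faces the chute's -x.
- paddle (a joint): Travel of the paddle, pushed in along the chute's +x: 0 at rest, 0.03 m at its stop. A spring presses it back (2 to 5 N). It drops the gate below the chute floor, 1.5 times as far; the blocks come free from about 0.019 m on, push it to 0.026 or more. The gate rises shut when the paddle is let back.
- mat: Round cork mat, 180 mm across, 4 mm thick, fixed on the table. Origin: centre of its underside.
- marble_dish: Bystander: small white dish, 90 mm across, 18 mm high, holding a green glass marble (31 mm high in all). Origin: centre of its underside.
- pink_ball: Bystander: pink silicone ball 64 mm across on a wooden foot, 74 mm high. Origin: centre of its underside.
- mug: Bystander: white mug 76 mm across, 85 mm high, handle at its +y. Origin: centre of its underside.
- jar: Bystander: closed glass jar 72 mm across, 95 mm high. Origin: centre of its underside.
- book: Bystander: book 145 x 205 x 22 mm lying flat. Origin: centre of its underside.
- block0: Wooden block 1 of 3 (alike), 60 x 34 x 24 mm, 35 g, lying lengthwise in the chute behind the gate, lowest of the row. Origin: its centre; x along its length.
- block1: Wooden block 2 of 3 (alike), 60 x 34 x 24 mm, 35 g, lying lengthwise in the chute behind the gate, middle of the row. Origin: its centre; x along its length.
- block2: Wooden block 3 of 3 (alike), 60 x 34 x 24 mm, 35 g, lying lengthwise in the chute behind the gate, highest of the row. Origin: its centre; x along its length.
Not all that is in view belongs to the job. What is shaped like the bowl but blue is not meant.

How it is judged:
By the outcome, as a careful person would: the job done as asked, in the order asked, and still so for the second after the job is handed in, with the robot touching nothing.
It also fails if it takes over 51 s, if anything falls off the work surface, if the arm or the gripper's body presses on something with over 40 N, if the wrist force passes 120 N, or if a joint passes its speed limit or range.

## Working session

There is one attempt and no reset: what is moved stays moved. The work goes in short steps, Python scripts to look and compute and a tool call to move; the robot and the scene stay as the last step left them, time stands still between calls to the robot, and variables do not carry over. Pictures are saved under pics/ and viewed, about 8 in all and at most 12, crops included, and the job is handed in when it is done.

Besides the shell and the picture viewer there is one more tool, called after "Call:" as name(argument=value, ...), one argument or row to a line, values as JSON. step_arm: Moves the arm, as the interface text tells. Its arguments: {"type":"object","properties":{"targets":{"type":"array"},"squeeze":{"type":"number"}},"required":["targets"]}

```bash
mkdir -p pics; python3 - <<'E'
from station import *
import cv2,numpy as np
print(sense()); print(grip_point_offset)
for n in("scene","side"):
    cv2.imwrite(f"pics/{n}0.png",capture(n)); p=camera_params(n); print(n,p)
a=cv2.imread("pics/scene0.png");b=cv2.imread("pics/side0.png")
cv2.imwrite("pics/a.png",cv2.resize(a,(800,600),interpolation=cv2.INTER_CUBIC))
cv2.imwrite("pics/b.png",cv2.resize(b,(800,600),interpolation=cv2.INTER_CUBIC))
E
```

```text
{'time': 0.0, 'q': array([-1.31521017e+00,  3.26944404e-01, -1.93617275e-01,  1.05200329e+00,
       -3.60688764e-05,  1.43660590e+00]), 'joint_vel': array([ 0.00063569, -0.0001625 , -0.00129138,  0.00143785, -0.0003918 ,
       -0.00015433]), 'joint_torque': array([ 1.37090097e-03, -4.43395758e+01,  2.62442100e+01,  1.55040971e-02,
       -1.46534658e-04, -6.30869309e-06]), 'position': array([ 0.20884138, -0.50815582,  0.23048889]), 'tool_rot': array([[ 9.24994013e-01,  3.79981373e-01, -4.82032307e-04],
       [ 3.79981626e-01, -9.24992469e-01,  1.70207022e-03],
       [ 2.00878725e-04, -1.75756818e-03, -9.99998435e-01]]), 'force': array([ 0.36319899, -0.23420399, -0.71543964]), 'moment': array([ 0.03348616,  0.01758638, -0.01388129]), 'opening': 0.08515958175999078}
0.0187
scene {'camera_matrix': array([[405.27856358,   0.        , 252.12044658],
       [  0.        , 405.27856358, 184.1193442 ],
       [  0.        ,   0.        ,   1.        ]]), 'origin': array([ 1.51376506, -0.52592613,  1.02955318]), 'rotation': array([[ 0.4604617 ,  0.54575066, -0.70009374],
       [ 0.88741749, -0.26384738,  0.37798778],
       [ 0.02156918, -0.79532432, -0.60580029]])}
side {'camera_matrix': array([[360.99659329,   0.        , 253.67283027],
       [  0.        , 360.99659329, 191.68870923],
       [  0.        ,   0.        ,   1.        ]]), 'origin': array([-0.14919093,  0.62818304,  0.81577303]), 'rotation': array([[-0.69536553, -0.39825995,  0.59821049],
       [-0.71863038,  0.39239955, -0.57410188],
       [-0.00609574, -0.82910289, -0.55906282]])}
```

View pics/a.png

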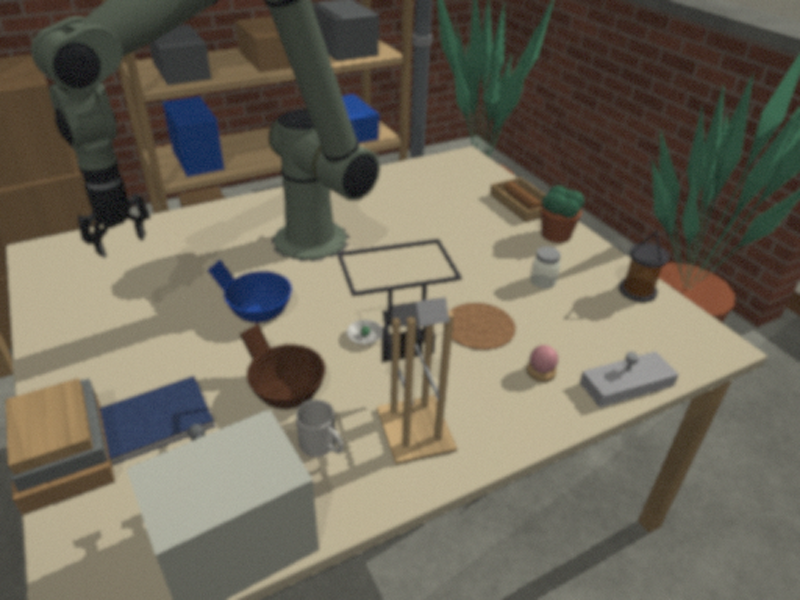

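View pics/b.png

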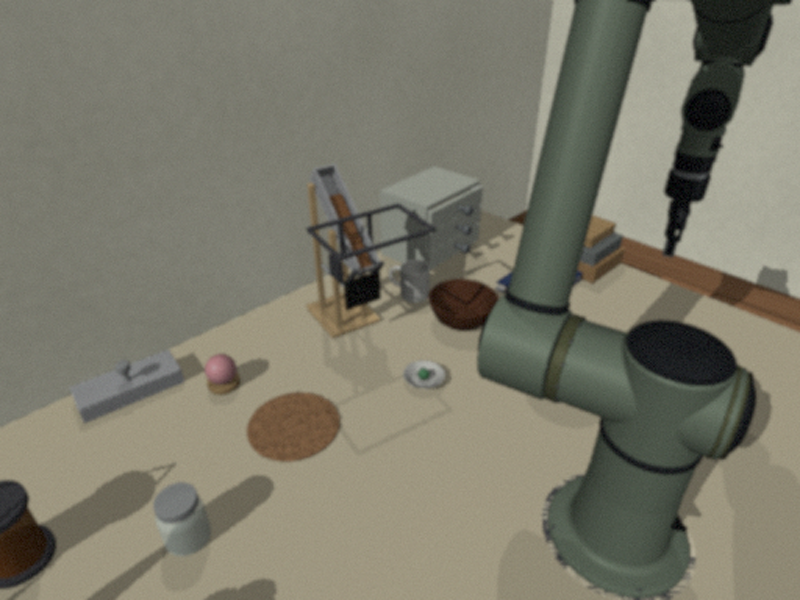

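The scene picture shows the wanted dark bowl at (286,377) with its tongue at (255,343) in 800 px coordinates. The candidates it could be confused with are the blue bowl at (258,297), which is the decoy, and the white dish at (362,334). The hoop corners are at (338,255), (440,241), (460,276) and (355,293), and the mat is at (480,326). In the side picture the bowl is at (463,303), the hoop at (308–434, 207–257), the mat at (293,426) and the paddle at (362,290).

```bash
cat > h.py <<'E'
import numpy as np,cv2
from station import *
S=800/512
def ray(p,uv,s=S):
    d=p["rotation"]@np.linalg.solve(p["camera_matrix"],[uv[0]/s,uv[1]/s,1]); return p["origin"],d/np.linalg.norm(d)
def onz(p,uv,z,s=S):
    o,d=ray(p,uv,s); return o+d*(z-o[2])/d[2]
def tri(rs):
    A=sum(np.eye(3)-np.outer(d,d) for o,d in rs); b=sum((np.eye(3)-np.outer(d,d))@o for o,d in rs)
    x=np.linalg.solve(A,b); return x,[np.linalg.norm(np.cross(x-o,d)) for o,d in rs]
def proj(p,X):
    c=p["rotation"].T@(np.asarray(X)-p["origin"]); return (p["camera_matrix"]@(c/c[2]))[:2]
E
python3 - <<'E'
from h import *
np.set_printoptions(precision=3,suppress=True)
A,B=camera_params("scene"),camera_params("side")
for n,u in dict(A=(338,255),B=(440,241),C=(460,276),D=(355,293)).items(): print(n,onz(A,u,.306))
for n,u in dict(l=(308,230),t=(400,207),r=(434,230),b=(338,257)).items(): print(n,onz(B,u,.306))
print("rim",onz(A,(286,373),.065),onz(B,(463,298),.065),tri([ray(A,(286,373)),ray(B,(463,298))]))
print("mat",onz(A,(480,326),.004),onz(B,(293,426),.004),tri([ray(A,(480,326)),ray(B,(293,426))]))
print("tongue tip",onz(A,(255,332),.109), "dish",onz(A,(362,334),.01),onz(B,(426,376),.01),"mug",onz(A,(316,425),.05),"ball",onz(A,(543,362),.04),onz(B,(221,372),.04))
print("base",[onz(A,u,.012) for u in((377,407),(437,398),(455,447),(397,459))])
print("jar",onz(B,(184,520),.05),"blue",onz(A,(258,292),.065))
# wood bowl mask check
a=cv2.imread("pics/scene0.png");b=cv2.imread("pics/side0.png")
mm=[]
for im,(x,y,w,h) in((a,(140,200,90,75)),(b,(170,95,160,130))):
    mm.append(cv2.resize(im[y:y+h,x:x+w],(400,300) if im is b else (400,300),interpolation=cv2.INTER_CUBIC))
cv2.imwrite("pics/crop.png",np.hstack(mm))
E
```

```text
A [ 0.532 -0.126  0.306]
B [0.576 0.087 0.306]
C [0.7   0.058 0.306]
D [ 0.661 -0.147  0.306]
l [0.696 0.058 0.306]
t [ 0.645 -0.147  0.306]
r [ 0.521 -0.119  0.306]
b [0.571 0.084 0.306]
rim [ 0.565 -0.269  0.065] [ 0.547 -0.261  0.065] (array([ 0.555, -0.268,  0.057]), [np.float64(0.0020034444141607773), np.float64(0.002003444414160615)])
mat [0.561 0.234 0.004] [0.545 0.241 0.004] (array([ 0.553,  0.239, -0.004]), [np.float64(0.001672671129824003), np.float64(0.0016726711298238309)])
tongue tip [ 0.46  -0.298  0.109] dish [ 0.466 -0.045  0.01 ] [ 0.46  -0.042  0.01 ] mug [ 0.713 -0.261  0.05 ] ball [0.761 0.267 0.04 ] [0.743 0.277 0.04 ]
base [array([ 0.694, -0.116,  0.012]), array([0.728, 0.012, 0.012]), array([ 0.858, -0.023,  0.012]), array([ 0.832, -0.141,  0.012])]
jar [0.463 0.498 0.05 ] blue [ 0.268 -0.235  0.065]
```

View pics/crop.png

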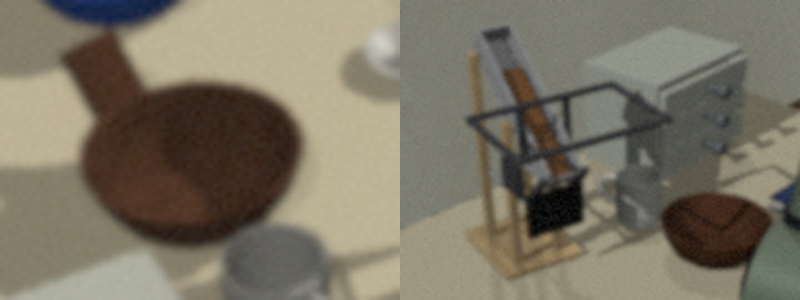

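The rows offer no tilt, so I'll test what the arm does at its reach limit. Outward here is the tool's +y, and the space there is free.

Call:
step_arm(
  targets=[0, 0.06, 0, 0, 100, 0, 0.06, 0, 0, 100, 0, 0.06, 0, 0, 100, 0, 0.06, 0, 0, 100, 0, 0.06, 0, 0, 100, 0, 0.06, 0, 0, 100, 0, 0.06, 0, 0, 100],
)

```text
time: 0.98
position: [0.3338, -0.8154, 0.2146]
tool_rot: [[0.925, 0.379, 0.019], [0.38, -0.924, -0.05], [-0.001, 0.053, -0.999]]
force: [12.8, -38.6, 22.5]
opening: 0.0857
```

```bash
python3 -c "
from station import *
s=sense();print(s['time'],s['q'],s['position']);print(s['tool_rot'])"
```

```text
0.975 [-1.26711242  1.17812783  1.34798159  1.6875962   0.00347398  1.4848991 ] [ 0.33377584 -0.81544273  0.21458822]
[[ 0.9250437   0.37937655  0.01917257]
 [ 0.37985913 -0.9237156  -0.04956332]
 [-0.00109315  0.05313111 -0.99858695]]
```

Call:
step_arm(
  targets=[0, 0.06, 0, 0, 100, 0, 0.06, 0, 0, 100, 0, 0.06, 0, 0, 100, 0, 0.06, 0, 0, 100],
)

```text
time: 1.48
position: [0.3674, -0.897, 0.1903]
tool_rot: [[0.925, 0.37, 0.083], [0.379, -0.899, -0.217], [-0.006, 0.232, -0.973]]
force: [0.5, 0.1, -0.3]
opening: 0.0853
```

```bash
python3 -c "
from station import *
s=sense();print(s['time'],s['q'],s['position'],s['force']);print(s['tool_rot'])"
```

```text
1.475 [-1.26210407  1.21795333  1.34562892  1.46448672  0.01297402  1.49124406] [ 0.3674277  -0.89700321  0.19027813] [ 0.51158106  0.12170877 -0.3340791 ]
[[ 0.92524204  0.3702325   0.08279533]
 [ 0.37933232 -0.89946962 -0.21693637]
 [-0.00584501  0.23212559 -0.97266826]]
```

The reach limit does tilt the tool, and in the arm's plane. So I can set the lean there, choosing the azimuth to suit. First I'll go above the bowl for a close look.

```bash
cat >> h.py <<'E'
np.set_printoptions(precision=4,suppress=True)
def go(*pts,step=.055):
    s=sense();R=s['tool_rot'];c=s['position'];out=[]
    for p in pts:
        d=np.array(p)-c;n=int(np.ceil(np.linalg.norm(d)/step));print(n,"x",R.T@d/n);c=np.array(p)
E
python3 - <<'E'
from h import *
w=camera_params("wrist");print(w)
s=sense();R=s['tool_rot'];print("cam in tool",R.T@(w['origin']-s['position']),R.T@w['rotation'])
A,B=camera_params("scene"),camera_params("side")
print("lantern",onz(A,(638,297),0),"grey",onz(A,(630,392),0),"cactus",onz(A,(558,238),0))
go((.40,-.45,.36),(.42,-.30,.36))
E
```

```text
{'camera_matrix': array([[291.2712,   0.    , 254.7809],
       [  0.    , 291.2712, 190.3483],
       [  0.    ,   0.    ,   1.    ]]), 'origin': array([ 0.4245, -0.8392,  0.3278]), 'rotation': array([[ 0.3703, -0.9087, -0.1929],
       [-0.8995, -0.2989, -0.3186],
       [ 0.2318,  0.2915, -0.928 ]])}
cam in tool [ 0.074   0.0011 -0.1416] [[ 0.     -0.9558 -0.2939]
 [ 1.      0.0001 -0.0003]
 [ 0.0003 -0.2939  0.9558]]
lantern [0.6441 0.6844 0.    ] grey [0.8942 0.414  0.    ] cactus [0.3199 0.6774 0.    ]
9 x [ 0.0221 -0.039  -0.0288]
3 x [ 0.0251 -0.0425 -0.0103]
```

```bash
python3 - <<'E'
from h import *
go((.41,-.45,.37),(.47,-.27,.37))
E
```

```text
9 x [ 0.0231 -0.0383 -0.0298]
4 x [ 0.0309 -0.0349 -0.0085]
```

Call:
step_arm(
  targets=[0.023, -0.038, -0.03, 0, 100, 0.023, -0.038, -0.03, 0, 100, 0.023, -0.038, -0.03, 0, 100, 0.023, -0.038, -0.03, 0, 100, 0.023, -0.038, -0.03, 0, 100, 0.023, -0.038, -0.03, 0, 100, 0.023, -0.038, -0.03, 0, 100, 0.023, -0.038, -0.03, 0, 100, 0.023, -0.038, -0.03, 0, 100, 0.031, -0.035, -0.0085, 0, 100, 0.031, -0.035, -0.0085, 0, 100, 0.031, -0.035, -0.0085, 0, 100, 0.031, -0.035, -0.0085, 0, 100, 0, 0, 0, 0, 100],
)

```text
time: 3.22
position: [0.4707, -0.3037, 0.3651]
tool_rot: [[0.923, 0.375, 0.084], [0.384, -0.898, -0.217], [-0.006, 0.232, -0.973]]
force: [-0.2, -0.3, -0.2]
opening: 0.0853
```

```bash
python3 - <<'E'
from h import *
import json
w=camera_params("wrist");im=capture("wrist");cv2.imwrite("pics/w1raw.png",im)
json.dump({k:v.tolist() for k,v in w.items()},open("w1.json","w"))
A=camera_params("scene")
print(sense()['q'],proj(w,(.556,-.266,.065))*S)
cv2.imwrite("pics/w1.png",cv2.resize(im,(800,600),interpolation=cv2.INTER_CUBIC))
E
```

```text
[-0.6392  0.1441 -0.1173  1.1098 -0.1255  2.0972] [317.0585 132.7748]
```

View pics/w1.png

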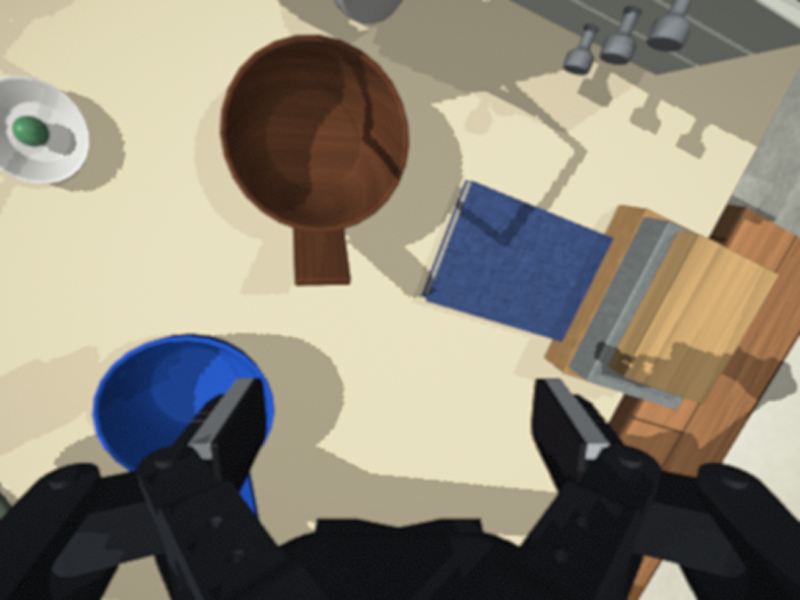

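The wrist view shows the dark bowl, with its rim spanning (221,135)–(409,140) and (310,36)–(312,230). The tongue tip corners are at (295,286) and (350,281). The blue decoy is lower left at (185,405). The choice of bowl is confirmed, and next I'll fit its pose.

```bash
python3 - <<'E'
from h import *
import json
from scipy.optimize import least_squares
w={k:np.array(v) for k,v in json.load(open("w1.json")).items()}
A,B=camera_params("scene"),camera_params("side")
th=np.linspace(0,2*np.pi,240)
def rim(p,x,y,r=.085,z=.065):
    return np.array([proj(p,(x+r*np.cos(t),y+r*np.sin(t),z)) for t in th])*S
def ext(P): return [P[:,0].min(),P[:,0].max(),P[:,1].min(),P[:,1].max()]
def res(v):
    x,y,a,z=v;c,s=np.cos(a),np.sin(a);r=[]
    r+=list(np.array(ext(rim(w,x,y,z=.065+z)))-[221,409,36,230])
    for ly,uv in((-.025,(350,281)),(.025,(295,286))):
        X=(x+c*-.126-s*ly,y+s*-.126+c*ly,.1065+z); r+=list(proj(w,X)*S-uv)
    return r
for fix in(0,1):
    f=least_squares(lambda v:res(v if fix else [*v[:3],0]),[.556,-.266,.29,0]); print(f.x,np.degrees(f.x[2]),f.fun)
x,y,a,_=f.x
print("scene/side ext pred",ext(rim(A,x,y)),ext(rim(B,x,y)))
E
```

```text
[ 0.5528 -0.2698  0.3453  0.    ] 19.784999580442474 [-2.0203  2.2478 -4.9277  2.4186  1.1974  4.1242 -0.3253  0.0016]
[ 0.552  -0.2702  0.3506 -0.0114] 20.08721989788686 [-0.0371 -0.7238 -0.4785  1.4266  0.3801  1.5802  0.3492 -2.3575]
scene/side ext pred [np.float64(242.68089708140056), np.float64(323.1981463734765), np.float64(342.57913693042724), np.float64(399.0567899635288)] [np.float64(428.623052316426), np.float64(499.8650138478357), np.float64(277.0222659396404), np.float64(316.29112985374076)]
```

Call:
step_arm(
  targets=[0, 0, -0.01, -0.187, 100, 0, 0, -0.01, -0.187, 100, 0, 0, -0.01, -0.187, 100, 0, 0, -0.01, -0.187, 100, 0, 0, -0.01, -0.187, 100, 0, 0, -0.01, -0.187, 100, 0, 0, -0.01, -0.187, 100, 0, 0, -0.01, -0.187, 100],
)

```text
time: 4.28
position: [0.4628, -0.2905, 0.4429]
tool_rot: [[-0.304, 0.949, 0.082], [0.924, 0.315, -0.218], [-0.233, 0.009, -0.972]]
force: [-0.4, -0.5, 0.6]
opening: 0.0855
```

```bash
python3 - <<'E'
from h import *
s=sense();print(s['q'],s['position'],s['tool_rot'])
go((.36,-.2,.45),(.36,.2,.45),(.59,.53,.45))
print("out42",s['tool_rot'].T@np.array([np.cos(.737),np.sin(.737),0]))
E
```

```text
[-0.6234  0.1193  0.0468  1.3015 -0.1296  0.6154] [ 0.4628 -0.2905  0.4429] [[-0.3041  0.9491  0.0819]
 [ 0.9238  0.3148 -0.2181]
 [-0.2328  0.0093 -0.9725]]
3 x [ 0.0377 -0.023  -0.0117]
8 x [ 0.0462  0.0157 -0.0109]
8 x [ 0.0294  0.0403 -0.0066]
out42 [ 0.3957  0.9144 -0.0859]
```

Call:
step_arm(
  targets=[0.0377, -0.023, -0.0117, 0, 100, 0.0377, -0.023, -0.0117, 0, 100, 0.0377, -0.023, -0.0117, 0, 100, 0.0462, 0.0157, -0.0109, 0, 100, 0.0462, 0.0157, -0.0109, 0, 100, 0.0462, 0.0157, -0.0109, 0, 100, 0.0462, 0.0157, -0.0109, 0, 100, 0.0462, 0.0157, -0.0109, 0, 100, 0.0462, 0.0157, -0.0109, 0, 100, 0.0462, 0.0157, -0.0109, 0, 100, 0.0462, 0.0157, -0.0109, 0, 100],
)

```text
time: 5.65
position: [0.3629, 0.2026, 0.45]
tool_rot: [[-0.298, 0.951, 0.083], [0.925, 0.31, -0.218], [-0.233, 0.012, -0.972]]
force: [0.8, -0.7, 0.8]
opening: 0.0855
```

Call:
step_arm(
  targets=[0.0294, 0.0403, -0.0066, 0, 100, 0.0294, 0.0403, -0.0066, 0, 100, 0.0294, 0.0403, -0.0066, 0, 100, 0.0294, 0.0403, -0.0066, 0, 100, 0.0294, 0.0403, -0.0066, 0, 100, 0.0294, 0.0403, -0.0066, 0, 100, 0.0294, 0.0403, -0.0066, 0, 100, 0.0294, 0.0403, -0.0066, 0, 100, 0.024, 0.055, -0.005, 0, 100, 0.024, 0.055, -0.005, 0, 100, 0.024, 0.055, -0.005, 0, 100],
)

```text
time: 7.02
position: [0.5238, 0.4658, 0.4197]
tool_rot: [[-0.297, 0.953, 0.062], [0.919, 0.303, -0.251], [-0.258, -0.017, -0.966]]
force: [-0.5, 0.5, -0.2]
opening: 0.0857
```

```bash
python3 - <<'E'
from h import *
s=sense();print(s['q'],s['position'],s['tool_rot'])
print("out",s['tool_rot'].T@np.array([np.cos(.737),np.sin(.737),0]))
E
```

```text
[ 0.7212  0.9371  1.3475  2.1038 -0.2317  1.9964] [0.5238 0.4658 0.4197] [[-0.2968  0.9529  0.0622]
 [ 0.9194  0.3027 -0.251 ]
 [-0.258  -0.0173 -0.966 ]]
out [ 0.3982  0.9091 -0.1226]
```

Call:
step_arm(
  targets=[0.013, 0.001, 0.048, 0, 100, 0.013, 0.001, 0.048, 0, 100, 0.013, 0.001, 0.048, 0, 100, 0.024, 0.055, -0.007, 0, 100, 0.024, 0.055, -0.007, 0, 100, 0.024, 0.055, -0.007, 0, 100, 0.024, 0.055, -0.007, 0, 100, 0.024, 0.055, -0.007, 0, 100],
)

```text
time: 8.02
position: [0.5256, 0.4775, 0.3268]
tool_rot: [[-0.297, 0.955, -0.02], [0.899, 0.272, -0.344], [-0.323, -0.12, -0.939]]
force: [-0.1, 0.0, -0.1]
opening: 0.0852
```

```bash
python3 - <<'E'
from h import *
s=sense();print(s['q'],s['position'],s['tool_rot'])
print("out",s['tool_rot'].T@np.array([np.cos(.737),np.sin(.737),0]))
E
```

```text
[ 0.737   1.0698  1.3475  2.1044 -0.2436  2.0417] [0.5256 0.4775 0.3268] [[-0.2965  0.9548 -0.0198]
 [ 0.8988  0.272  -0.3437]
 [-0.3228 -0.1197 -0.9389]]
out [ 0.3845  0.8898 -0.2457]
```

```bash
python3 - <<'E'
from h import *
go((.40,.36,.24),(.62,.56,.24))
E
```

```text
4 x [-0.0101 -0.0354  0.0311]
6 x [ 0.0191  0.0441 -0.0122]
```

Call:
step_arm(
  targets=[-0.0101, -0.0354, 0.0311, 0, 100, -0.0101, -0.0354, 0.0311, 0, 100, -0.0101, -0.0354, 0.0311, 0, 100, -0.0101, -0.0354, 0.0311, 0, 100, 0, 0, 0, 0, 100],
)

```text
time: 8.65
position: [0.434, 0.3919, 0.2635]
tool_rot: [[-0.299, 0.954, -0.029], [0.896, 0.271, -0.351], [-0.327, -0.131, -0.936]]
force: [0.3, 1.1, -0.1]
opening: 0.0856
```

```bash
python3 - <<'E'
from h import *
s=sense();print(s['q'],s['position'],s['tool_rot'])
E
```

```text
[ 0.7338  0.6101  0.2811  1.5092 -0.2437  2.0387] [0.434  0.3919 0.2635] [[-0.2993  0.9537 -0.0288]
 [ 0.8964  0.2707 -0.3509]
 [-0.3269 -0.1309 -0.936 ]]
```

Call:
step_arm(
  targets=[0.02, 0.008, 0.056, 0, 100, 0.0207, 0.049, -0.0141, 0, 100, 0.0207, 0.049, -0.0141, 0, 100, 0.0207, 0.049, -0.0141, 0, 100, 0.0207, 0.049, -0.0141, 0, 100, 0.0207, 0.049, -0.0141, 0, 100, 0.0207, 0.049, -0.0141, 0, 100, 0.0207, 0.049, -0.0141, 0, 100, 0.0207, 0.049, -0.0141, 0, 100],
)

```text
time: 9.78
position: [0.5262, 0.4759, 0.2591]
tool_rot: [[-0.299, 0.951, -0.074], [0.877, 0.244, -0.414], [-0.376, -0.189, -0.907]]
force: [0.1, 0.8, 0.7]
opening: 0.0853
```

```bash
python3 - <<'E'
from h import *
s=sense();print(s['q'],s['position'],s['tool_rot'])
E
```

```text
[ 0.741   1.1667  1.3476  2.1045 -0.2587  2.0695] [0.5262 0.4759 0.2591] [[-0.2992  0.9513 -0.0737]
 [ 0.8769  0.2437 -0.4142]
 [-0.3761 -0.1886 -0.9072]]
```

Call:
step_arm(
  targets=[-0.0207, -0.0104, -0.05, 0, 100, -0.0207, -0.0104, -0.05, 0, 100, -0.0207, -0.0104, -0.05, 0, 100, -0.0207, -0.0104, -0.05, 0, 100, -0.0207, -0.0104, -0.05, 0, 100],
)

```text
time: 10.4
position: [0.539, 0.4467, 0.4284]
tool_rot: [[-0.299, 0.95, 0.087], [0.91, 0.312, -0.274], [-0.288, -0.003, -0.958]]
force: [-0.9, -0.4, -0.7]
opening: 0.0853
```

```bash
python3 - <<'E'
from h import *
s=sense();print(s['q'],s['position'],s['tool_rot'])
E
```

```text
[ 0.7021  0.9287  1.3476  2.1045 -0.2689  1.9709] [0.539  0.4467 0.4284] [[-0.2995  0.9501  0.0873]
 [ 0.9097  0.3119 -0.2742]
 [-0.2877 -0.0027 -0.9577]]
```

```bash
python3 - <<'E'
from h import *
R=sense()['tool_rot'];print(R.T@[-.0345,.036,.03],R.T@[0,0,.06])
E
```

```text
[ 0.0344 -0.0216 -0.0416] [-0.0173 -0.0002 -0.0575]
```

Call:
step_arm(
  targets=[0.034, -0.022, -0.042, 0, 100, 0.034, -0.022, -0.042, 0, 100, -0.0173, 0, -0.0575, 0, 100, -0.0173, 0, -0.0575, 0, 100, -0.0173, 0.005, -0.0575, 0, 100, -0.0173, 0.005, -0.0575, 0, 100],
)

```text
time: 11.15
position: [0.4643, 0.4559, 0.5891]
tool_rot: [[-0.319, 0.91, 0.264], [0.93, 0.354, -0.097], [-0.182, 0.215, -0.96]]
force: [0.5, 0.3, 0.5]
opening: 0.0852
```

```bash
python3 - <<'E'
from h import *
s=sense();print(s['q'],s['position'],s['tool_rot'])
R=s['tool_rot'];print(R.T@[0,0,.06])
E
```

```text
[ 0.782   0.6904  1.3475  2.1045 -0.2576  1.9866] [0.4643 0.4559 0.5891] [[-0.3187  0.9104  0.2639]
 [ 0.9303  0.3537 -0.0969]
 [-0.1815  0.2147 -0.9597]]
[-0.0109  0.0129 -0.0576]
```

Call:
step_arm(
  targets=[-0.006, 0.013, -0.057, 0, 100, -0.006, 0.015, -0.057, 0, 100, -0.006, 0.018, -0.056, 0, 100, -0.006, 0.022, -0.055, 0, 100],
)

```text
time: 11.65
position: [0.4315, 0.408, 0.6939]
tool_rot: [[-0.335, 0.863, 0.378], [0.933, 0.36, 0.006], [-0.131, 0.355, -0.926]]
force: [1.4, -0.5, -0.5]
opening: 0.0853
```

```bash
python3 - <<'E'
from h import *
s=sense();print(s['q'],s['position'],s['tool_rot'])
R=s['tool_rot'];print(R.T@[0,0,.06])
E
```

```text
[ 0.7652  0.5228  1.3475  2.1045 -0.2606  1.9281] [0.4315 0.408  0.6939] [[-0.3355  0.8627  0.3784]
 [ 0.9329  0.3601  0.0062]
 [-0.1309  0.3551 -0.9256]]
[-0.0079  0.0213 -0.0555]
```

Call:
step_arm(
  targets=[0.012, 0.015, -0.056, 0, 100, 0.012, 0.018, -0.055, 0, 100, 0.004, 0.024, -0.054, 0, 100, 0, 0.027, -0.052, 0, 100, -0.003, 0.029, -0.05, 0, 100],
)

```text
time: 12.28
position: [0.3611, 0.3747, 0.7893]
tool_rot: [[-0.361, 0.788, 0.498], [0.929, 0.35, 0.118], [-0.081, 0.506, -0.859]]
force: [-0.4, -0.0, 0.8]
opening: 0.0854
```

```bash
python3 - <<'E'
from h import *
s=sense();print(s['q'],s['position'],s['tool_rot'])
R=s['tool_rot'];print(R.T@[0,0,.06])
E
```

```text
[ 0.8305  0.3566  1.3475  2.1036 -0.2923  1.9402] [0.3611 0.3747 0.7893] [[-0.3607  0.7883  0.4984]
 [ 0.9291  0.3503  0.1183]
 [-0.0813  0.5058 -0.8588]]
[-0.0049  0.0303 -0.0515]
```

Call:
step_arm(
  targets=[0.035, 0.014, -0.045, 0, 100, 0.02, 0.024, -0.048, 0, 100, 0, 0.032, -0.05, 0, 100, 0, 0, 0, 0, 100],
)

```text
time: 12.78
position: [0.3043, 0.3799, 0.8265]
tool_rot: [[-0.376, 0.741, 0.556], [0.925, 0.335, 0.18], [-0.053, 0.582, -0.811]]
force: [0.2, 0.2, -0.4]
opening: 0.0857
```

```bash
python3 - <<'E'
from h import *
s=sense();print(s['q'],s['position'],s['tool_rot'])
R=s['tool_rot'];z=R[:,2];print(np.degrees(np.arctan2(z[1],z[0])),np.degrees(np.arccos(-z[2])))
# spin to level x
print("spin",-np.arctan2(-R[2,0],-R[2,1]) if 0 else np.arctan2(-R[2,0],R[2,1]))
E
```

```text
[ 0.9657  0.2946  1.3475  2.1039 -0.3632  2.0355] [0.3043 0.3799 0.8265] [[-0.3763  0.7409  0.5563]
 [ 0.925   0.3348  0.1798]
 [-0.053   0.5822 -0.8113]]
17.91338629232705 35.77435770783413
spin 0.09079478144846818
```

Call:
step_arm(
  targets=[0, 0, 0, 0.09, 100, 0, 0, 0, 0, 100],
)

```text
time: 13.02
position: [0.3062, 0.3819, 0.8242]
tool_rot: [[-0.308, 0.773, 0.554], [0.951, 0.252, 0.177], [-0.003, 0.582, -0.814]]
force: [0.3, 0.8, -0.2]
opening: 0.0854
```

```bash
python3 - <<'E'
from h import *
s=sense();print(s['q'],s['position'],s['tool_rot'])
z=s['tool_rot'][:,2];G=np.array([.4524,-.3064,.0873]);P=G-.10*z;print(P)
go((.40,.10,.55),(.40,-.25,.35),P)
E
```

```text
[ 0.9648  0.2996  1.3475  2.1034 -0.3628  2.125 ] [0.3062 0.3819 0.8242] [[-0.3079  0.7734  0.5541]
 [ 0.9514  0.2523  0.1765]
 [-0.0033  0.5815 -0.8135]]
[ 0.397  -0.3241  0.1687]
8 x [-0.037  -0.0198  0.0282]
8 x [-0.0415 -0.0256  0.0126]
4 x [-0.0172 -0.0316  0.0332]
```

Call:
step_arm(
  targets=[-0.037, -0.0198, 0.0282, 0, 100, -0.037, -0.0198, 0.0282, 0, 100, -0.037, -0.0198, 0.0282, 0, 100, -0.037, -0.0198, 0.0282, 0, 100, -0.037, -0.0198, 0.0282, 0, 100, -0.037, -0.0198, 0.0282, 0, 100, -0.037, -0.0198, 0.0282, 0, 100, -0.037, -0.0198, 0.0282, 0, 100],
)

```text
time: 14.02
position: [0.3933, 0.1297, 0.5873]
tool_rot: [[-0.309, 0.773, 0.554], [0.951, 0.254, 0.176], [-0.005, 0.582, -0.813]]
force: [0.1, -0.6, -0.2]
opening: 0.0855
```

Call:
step_arm(
  targets=[-0.0415, -0.0256, 0.0126, 0, 100, -0.0415, -0.0256, 0.0126, 0, 100, -0.0415, -0.0256, 0.0126, 0, 100, -0.0415, -0.0256, 0.0126, 0, 100, -0.0415, -0.0256, 0.0126, 0, 100, -0.0415, -0.0256, 0.0126, 0, 100, -0.0415, -0.0256, 0.0126, 0, 100, -0.0415, -0.0256, 0.0126, 0, 100],
)

```text
time: 15.02
position: [0.392, -0.2213, 0.3873]
tool_rot: [[-0.308, 0.774, 0.553], [0.951, 0.253, 0.175], [-0.005, 0.58, -0.814]]
force: [0.4, -0.6, 1.1]
opening: 0.0854
```

```bash
python3 - <<'E'
from h import *
s=sense();print(s['q'],s['position'],s['tool_rot'])
z=s['tool_rot'][:,2];G=np.array([.4524,-.3064,.0873]);P=G-.10*z
go(P)
E
```

```text
[-1.0954 -0.1316 -0.4557  1.1268  0.6089  0.1988] [ 0.392  -0.2213  0.3873] [[-0.3076  0.774   0.5534]
 [ 0.9515  0.2533  0.1746]
 [-0.005   0.5803 -0.8144]]
5 x [-0.0196 -0.0298  0.0326]
```

Call:
step_arm(
  targets=[-0.0196, -0.0298, 0.0326, 0, 100, -0.0196, -0.0298, 0.0326, 0, 100, -0.0196, -0.0298, 0.0326, 0, 100, -0.0196, -0.0298, 0.0326, 0, 100, -0.0196, -0.0298, 0.0326, 0, 100, 0, 0, 0, 0, 100],
)

```text
time: 15.78
position: [0.3963, -0.3206, 0.166]
tool_rot: [[-0.307, 0.776, 0.551], [0.952, 0.249, 0.18], [0.002, 0.58, -0.815]]
force: [-0.4, 0.6, 0.4]
opening: 0.0854
```

```bash
python3 - <<'E'
from h import *
import json
s=sense();print(s['q'],s['position'],s['tool_rot'])
w=camera_params("wrist");im=capture("wrist")
json.dump({k:v.tolist() for k,v in w.items()},open("w2.json","w"))
big=cv2.resize(im,(800,600),interpolation=cv2.INTER_CUBIC)
b=np.array([.5525,-.27]);c,sn=np.cos(.35),np.sin(.35)
for lx,ly,lz in((-.126,.025,.1065),(-.126,-.025,.1065),(-.118,.025,.112),(-.118,-.025,.112),(-.1065,0,.0873)):
    print(proj(w,(b[0]+c*lx-sn*ly,b[1]+sn*lx+c*ly,lz))*S)
cv2.imwrite("pics/w2.png",big)
E
```

```text
[-1.1911  0.2494 -0.6544  0.6215  0.6167  0.0826] [ 0.3963 -0.3206  0.166 ] [[-0.3073  0.7759  0.5509]
 [ 0.9516  0.2491  0.1799]
 [ 0.0023  0.5796 -0.8149]]
[392.2994 273.6377]
[395.8009 367.2517]
[412.4496 272.9246]
[414.6082 366.5647]
[403.0716 304.1004]
```

View pics/w2.png

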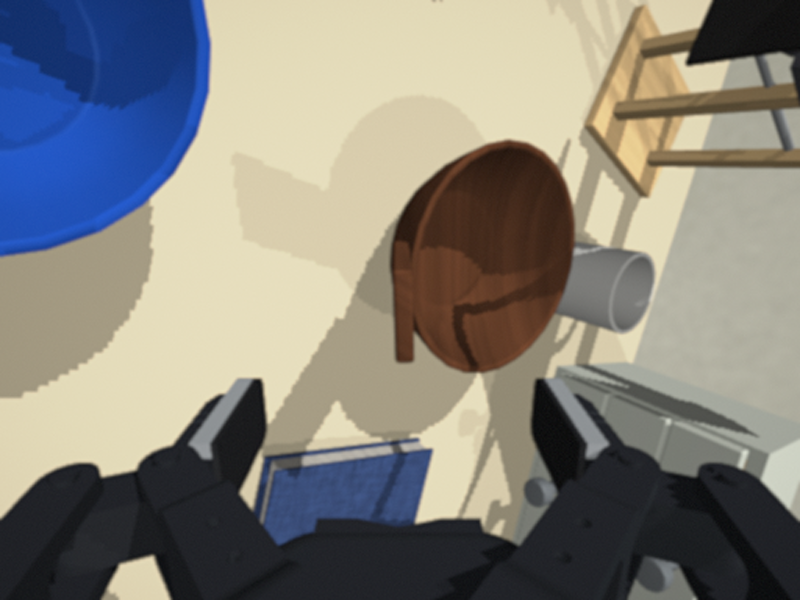

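The tongue's end face lies between (394,270) and (413,361), within 6 px of my prediction, and it is centred between the pads. The tongue height agrees from the two wrist positions. Going in.

```bash
python3 - <<'E'
from h import *
import json
w1,w2=[{k:np.array(v) for k,v in json.load(open(f)).items()} for f in("w1.json","w2.json")]
print("tip corner(-y)",tri([ray(w1,(350,281)),ray(w2,(394,361))]),"(+y)",tri([ray(w1,(295,286)),ray(w2,(393,270))]))
s=sense();z=s['tool_rot'][:,2];G=np.array([.4524,-.3064,.0873])+.002*s['tool_rot'][:,0];go(G+.0137*z)
E
```

```text
tip corner(-y) (array([ 0.4448, -0.3349,  0.1013]), [np.float64(0.00018710759581446192), np.float64(0.00018710759581428332)]) (+y) (array([ 0.4257, -0.2886,  0.1062]), [np.float64(0.0006200526280078179), np.float64(0.0006200526280077971)])
3 x [-0.0005 -0.0001  0.0375]
```

Call:
step_arm(
  targets=[0, 0, 0.0375, 0, 100, 0, 0, 0.0375, 0, 100, 0, 0, 0.0375, 0, 100, 0, 0, 0, 0, 100, 0, 0, 0, 0, 60],
  squeeze=80,
)

```text
time: 16.45
position: [0.4599, -0.3015, 0.0792]
tool_rot: [[-0.309, 0.773, 0.554], [0.951, 0.254, 0.175], [-0.005, 0.581, -0.814]]
force: [0.7, -0.6, -0.5]
opening: 0.0696
```

Call:
step_arm(
  targets=[0, 0, 0, 0, 30, 0, 0, 0, 0, 0, 0, 0, 0, 0, 0, 0, 0, 0, 0, 0, 0, 0, 0, 0, 0, 0, 0, 0, 0, 0],
)

```text
time: 17.2
position: [0.4595, -0.3011, 0.0774]
tool_rot: [[-0.308, 0.774, 0.553], [0.951, 0.253, 0.176], [-0.003, 0.58, -0.815]]
force: [-4.1, -0.2, 4.2]
opening: 0.009
```

```bash
python3 - <<'E'
from h import *
s=sense();c=s['position'];cx=np.array([.977,-.213,0]);cy=np.array([.213,.977,0]);O=np.array([.6496,-.0395,0])
b0=np.array([.5525,-.27,0]);t=O-.135*cx
L=c+[0,0,.082];go(L,L+t-b0,step=.045)
E
```

```text
2 x [-0.0001  0.0238 -0.0334]
6 x [0.0429 0.0064 0.0044]
```

Call:
step_arm(
  targets=[0, 0.008, -0.011, 0, 0, 0, 0.0158, -0.0223, 0, 0, 0, 0.0238, -0.0335, 0, 0, 0.0215, 0.0032, 0.0022, 0, 0, 0.0429, 0.0064, 0.0044, 0, 0, 0.0429, 0.0064, 0.0044, 0, 0, 0.0429, 0.0064, 0.0044, 0, 0, 0.0429, 0.0064, 0.0044, 0, 0, 0.0429, 0.0064, 0.0044, 0, 0, 0.0215, 0.0032, 0.0022, 0, 0, 0, 0, 0, 0, 0],
)

```text
time: 18.58
position: [0.423, -0.0388, 0.159]
tool_rot: [[-0.311, 0.774, 0.551], [0.95, 0.255, 0.179], [-0.002, 0.579, -0.815]]
force: [-0.0, 0.0, -2.1]
opening: 0.0089
```

```bash
python3 - <<'E'
from h import *
import json
s=sense();print(s['q'],s['position'],s['tool_rot'],s['force'],s['moment'],s['opening'])
w=camera_params("wrist");im=capture("wrist");b=capture("side")
json.dump({k:v.tolist() for k,v in w.items()},open("w3.json","w"))
x0,y0=180,80
out=np.hstack([cv2.resize(im,(400,300)),cv2.resize(b[y0:y0+150,x0:x0+200],(400,300),interpolation=cv2.INTER_CUBIC)])
cv2.imwrite("pics/w3.png",out);cv2.imwrite("pics/side3raw.png",b);cv2.imwrite("pics/w3raw.png",im)
E
```

```text
[-0.6234 -0.1099 -1.1142  0.1683  0.4859  0.7302] [ 0.423  -0.0388  0.159 ] [[-0.3113  0.7742  0.551 ]
 [ 0.9503  0.2547  0.179 ]
 [-0.0018  0.5794 -0.8151]] [-0.0468  0.0052 -2.1486] [-0.3197  0.9715  0.0003] 0.00886662632415562
```

View pics/w3.png

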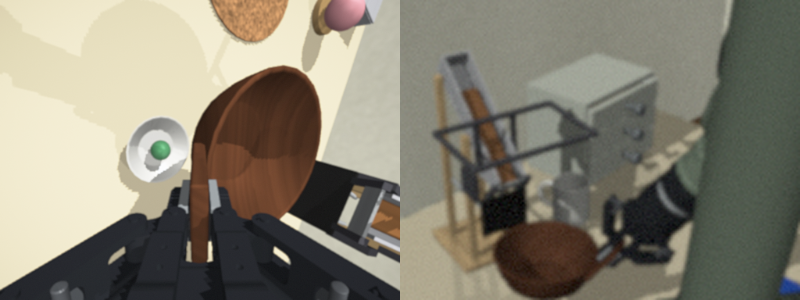

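```bash
python3 - <<'E'
from h import *
im=cv2.imread("pics/w3raw.png")[60:384,212:512]
cv2.imwrite("pics/w3c.png",cv2.resize(im,None,fx=1.85,fy=1.85,interpolation=cv2.INTER_CUBIC))
E
```

```text
(no output)
```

View pics/w3c.png

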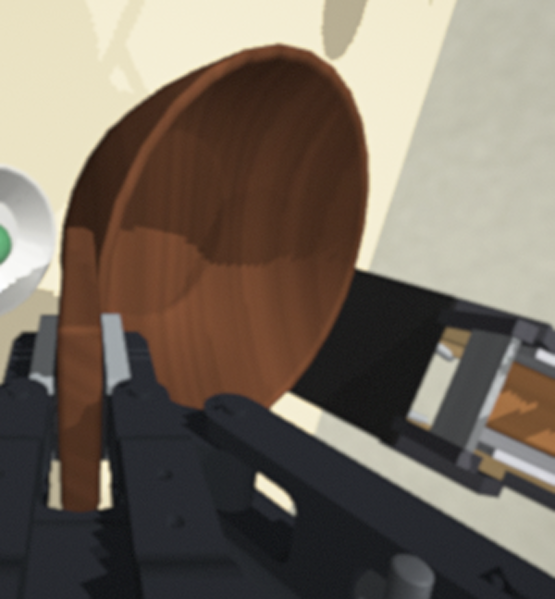

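```bash
python3 - <<'E'
from h import *
import json
from scipy.optimize import least_squares
w={k:np.array(v) for k,v in json.load(open("w3.json")).items()}
f=lambda u:(u[0]/1.85+212,u[1]/1.85+60)
cx=np.array([.977,-.213,0]);cy=np.array([.213,.977,0]);O=np.array([.6496,-.0395,0])
for n,u,z in(("padtop+y?",(455,303),.172),("padtop-y?",(392,440),.172)):
    X=onz(w,f(u),z,1);print(n,X,(X-O)@cx,(X-O)@cy)
for ly in(.045,-.045):
    for z in(.172,.097): print("pred pad",ly,z,(proj(w,O+.008*cx+ly*cy+[0,0,z])-[212,60])*1.85)
for ly in(.022,-.022): print("pred lip",(proj(w,O+ly*cy+[0,0,.19])-[212,60])*1.85)
# bowl rim fit: centre + tilt
P=np.array([f(u) for u in((280,45),(220,65),(160,125),(118,200),(102,280),(367,190),(353,120),(325,70),(350,270),(300,365))])
def res(v):
    c=v[:3];n=np.array([v[3],v[4],1]);n/=np.linalg.norm(n);a=np.cross(n,[0,1,0]);a/=np.linalg.norm(a);b=np.cross(n,a)
    r=[]
    for p in P:
        o,d=ray(w,p,1);X=o+d*((c-o)@n)/(d@n);r.append(np.linalg.norm(X-c)-.085)
    return np.r_[np.array(r)*1000,.1*(v[2]-.147)*1000,10*v[3:]]
r=least_squares(res,[.52,-.01,.147,0,0]);print(r.x,r.fun)
c=r.x[:3];print("bowl in chute",(c-O)@cx,(c-O)@cy)
E
```

```text
padtop+y? [ 0.6673 -0.0067  0.172 ] 0.010339377177883278 0.03580628580734249
padtop-y? [ 0.6447 -0.086   0.172 ] 0.0051419788488039474 -0.0464660756329794
pred pad 0.045 0.172 [460.5205 286.4973]
pred pad 0.045 0.097 [330.9537 251.3563]
pred pad -0.045 0.172 [394.8652 438.0605]
pred pad -0.045 0.097 [275.3735 377.4205]
pred lip [478.5617 334.0339]
pred lip [444.376  413.3247]
[ 0.53   -0.0052  0.1348 -0.0256 -0.0076] [ 1.6418  0.0037 -1.0247  0.3118  0.0258  1.9261 -2.1156 -0.4173 -0.4955
 -0.2029 -1.217  -0.2556 -0.0758]
bowl in chute -0.12414663069508979 0.008015828185422172
```

Call:
step_arm(
  targets=[-0.0136, 0.0124, 0.0088, 0, 0, -0.0136, 0.0124, 0.0088, 0, 0, -0.0025, 0.0035, 0.0025, 0, 0, -0.0025, 0.0035, 0.0025, 0, 0, -0.0025, 0.0035, 0.0025, 0, 0, -0.0025, 0.0035, 0.0025, 0, 0, 0, 0, 0, 0, 0],
)

```text
time: 19.55
position: [0.4811, -0.0617, 0.1594]
tool_rot: [[-0.308, 0.774, 0.552], [0.951, 0.253, 0.177], [-0.003, 0.58, -0.815]]
force: [-0.7, -0.5, -2.9]
opening: 0.0091
```

Call:
step_arm(
  targets=[-0.0025, 0.0035, 0.0025, 0, 0, -0.0025, 0.0035, 0.0025, 0, 0, 0, 0, 0, 0, 0],
)

```text
time: 19.92
position: [0.491, -0.0638, 0.1593]
tool_rot: [[-0.309, 0.774, 0.552], [0.951, 0.253, 0.177], [-0.003, 0.58, -0.815]]
force: [-1.2, 1.0, -3.0]
opening: 0.0091
```

Call:
step_arm(
  targets=[-0.0025, 0.0035, 0.0025, 0, 0, 0, 0, 0, 0, 0],
)

```text
time: 20.18
position: [0.4959, -0.065, 0.1594]
tool_rot: [[-0.308, 0.774, 0.552], [0.951, 0.253, 0.177], [-0.003, 0.58, -0.815]]
force: [-2.8, 0.8, -2.9]
opening: 0.009
```

```bash
python3 - <<'E'
from h import *
s=sense();print(s['force'],s['moment'],s['time'])
im=capture("wrist");b=capture("side")
c=cv2.resize(im[60:384,212:512],None,fx=1.85,fy=1.85,interpolation=cv2.INTER_CUBIC)[:600,:400+155]
d=cv2.resize(b[90:250,210:310],None,fx=2.4,fy=2.4,interpolation=cv2.INTER_CUBIC)
o=np.zeros((600,555+240,3),np.uint8);o[:c.shape[0],:555]=c;o[:d.shape[0],555:]=d
cv2.imwrite("pics/w4.png",o)
E
```

```text
[-2.7871  0.7822 -2.8673] [-0.2249  1.4098  0.1985] 20.175
```

View pics/w4.png

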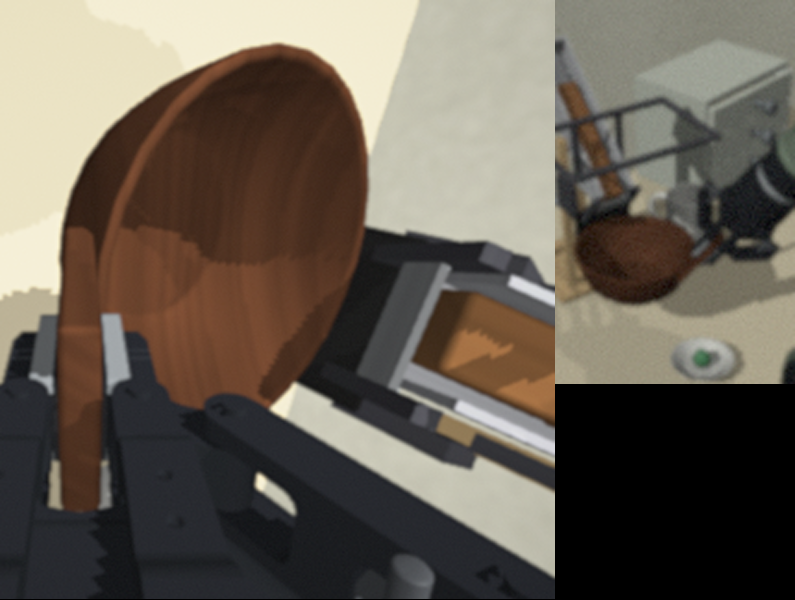

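In the wrist view the rim meets the paddle near (365,260), centred on the lip at (395,330). The blocks are still held, and the force shows contact has just begun. I'll push on.

Call:
step_arm(
  targets=[-0.0025, 0.0035, 0.0025, 0, 0, -0.0025, 0.0035, 0.0025, 0, 0, 0, 0, 0, 0, 0],
  squeeze=100,
)

```text
time: 20.65
position: [0.5056, -0.0671, 0.1593]
tool_rot: [[-0.308, 0.775, 0.552], [0.951, 0.253, 0.177], [-0.003, 0.58, -0.815]]
force: [-4.6, 0.2, -6.2]
opening: 0.0088
```

Call:
step_arm(
  targets=[-0.005, 0.007, 0.005, 0, 0, -0.0025, 0.0035, 0.0025, 0, 0, 0, 0, 0, 0, 0],
)

```text
time: 21.02
position: [0.5124, -0.067, 0.1541]
tool_rot: [[-0.307, 0.784, 0.54], [0.952, 0.248, 0.181], [0.008, 0.569, -0.822]]
force: [-26.4, 1.7, 2.1]
opening: 0.0093
```

```bash
python3 - <<'E'
from h import *
for i in range(3):
    s=sense();print(s['force'],s['moment'],s['time'],s['position']);b=capture("side")
E
```

```text
[-26.3702   1.6853   2.0829] [0.065  4.4329 1.495 ] 21.025 [ 0.5124 -0.067   0.1541]
[-27.2521   1.4927   1.5495] [0.0393 4.4548 1.4588] 21.075 [ 0.5124 -0.0669  0.1541]
[-26.7561   1.2809   1.2625] [0.0147 4.4681 1.4881] 21.125 [ 0.5124 -0.067   0.154 ]
```

Call:
step_arm(
  targets=[0.001, -0.0014, -0.001, 0, 0, 0, 0, 0, 0, 0, 0, 0, 0, 0, 0],
)

```text
time: 21.55
position: [0.5121, -0.0672, 0.1549]
tool_rot: [[-0.307, 0.782, 0.542], [0.952, 0.249, 0.18], [0.005, 0.571, -0.821]]
force: [-12.7, 0.5, 0.0]
opening: 0.0088
```

```bash
python3 - <<'E'
from h import *
s=sense();print(s['force'],s['moment'],s['time'])
im=capture("wrist");b=capture("side")
c=cv2.resize(im[60:384,212:512],None,fx=1.85,fy=1.85,interpolation=cv2.INTER_CUBIC)[:600,:400+155]
d=cv2.resize(b[90:250,210:310],None,fx=2.4,fy=2.4,interpolation=cv2.INTER_CUBIC)
o=np.zeros((600,555+240,3),np.uint8);o[:c.shape[0],:555]=c;o[:d.shape[0],555:]=d
cv2.imwrite("pics/w5.png",o)
E
```

```text
[-12.6944   0.4644   0.0128] [-0.1508  3.6951  0.9601] 21.55
```

View pics/w5.png

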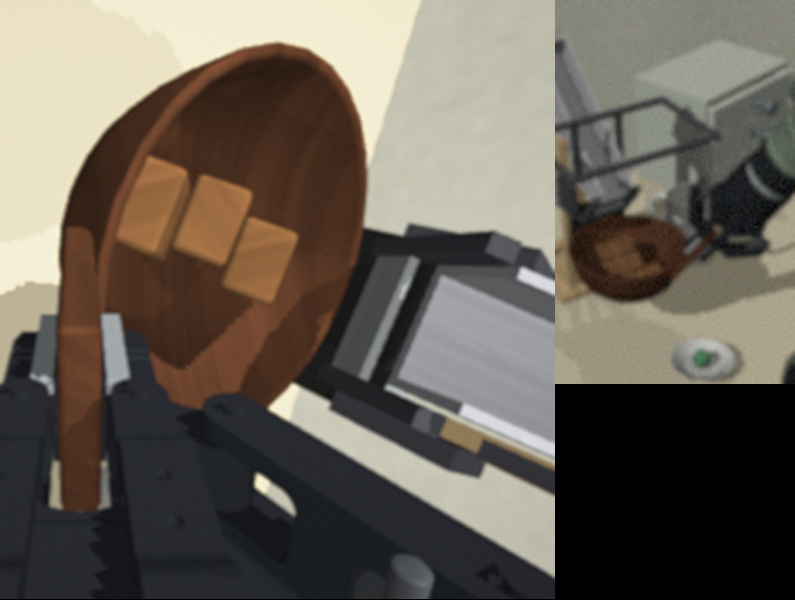

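All three blocks lie in the bowl at (152,207), (212,220) and (260,260), and the chute is empty. I'll back out and carry the bowl to the mat.

```bash
python3 - <<'E'
from h import *
s=sense();c=s['position'];p1=c+[-.0635,.0138,.004]
go(p1,(.459,.206,.16),(.459,.206,.10),step=.04)
E
```

```text
2 x [ 0.0163 -0.022  -0.0176]
7 x [0.0348 0.0105 0.0073]
2 x [-0.0002 -0.0171  0.0246]
```

Call:
step_arm(
  targets=[0.0055, -0.0073, -0.0059, 0, 0, 0.0109, -0.0147, -0.0117, 0, 0, 0.0109, -0.0147, -0.0117, 0, 0, 0.0054, -0.0073, -0.0059, 0, 0, 0.012, 0.0035, 0.0024, 0, 0, 0.0225, 0.007, 0.005, 0, 0, 0.0348, 0.0105, 0.0073, 0, 0, 0.0348, 0.0105, 0.0073, 0, 0, 0.0348, 0.0105, 0.0073, 0, 0, 0.0348, 0.0105, 0.0073, 0, 0, 0.0348, 0.0105, 0.0073, 0, 0, 0.0225, 0.007, 0.005, 0, 0, 0.012, 0.0035, 0.0024, 0, 0, 0, 0, 0, 0, 0],
)

```text
time: 23.4
position: [0.465, 0.2049, 0.1631]
tool_rot: [[-0.312, 0.773, 0.553], [0.95, 0.255, 0.18], [-0.002, 0.581, -0.814]]
force: [1.0, -0.1, -4.2]
opening: 0.0087
```

```bash
python3 - <<'E'
from h import *
s=sense();print(s['position'],s['q'],s['force'],s['tool_rot'])
im=capture("wrist");a=capture("scene")
c=cv2.resize(im,(480,360));d=cv2.resize(a[150:270,200:360],(320,240),interpolation=cv2.INTER_CUBIC)
o=np.zeros((360,800,3),np.uint8);o[:,:480]=c;o[:240,480:]=d
cv2.imwrite("pics/w6.png",o)
w=camera_params("wrist")
for r in(.09,):
    th=np.linspace(0,2*np.pi,8,endpoint=False)
    print([ (proj(w,(.552+r*np.cos(t),.238+r*np.sin(t),.004))*480/512).round() for t in th])
go((.459,.206,.10),(.459,.206,.0814),step=.03)
E
```

```text
[0.465  0.2049 0.1631] [ 0.2451 -0.0048 -1.0547 -0.0982  0.0404  1.5114] [ 1.0175 -0.1009 -4.1764] [[-0.3117  0.7729  0.5527]
 [ 0.9502  0.2545  0.1799]
 [-0.0016  0.5812 -0.8137]]
[array([278., 165.]), array([277., 115.]), array([246.,  78.]), array([193.,  82.]), array([155., 135.]), array([166., 198.]), array([209., 222.]), array([252., 206.])]
3 x [ 0.0015 -0.0134  0.0161]
1 x [ 0.     -0.0108  0.0151]
```

View pics/w6.png

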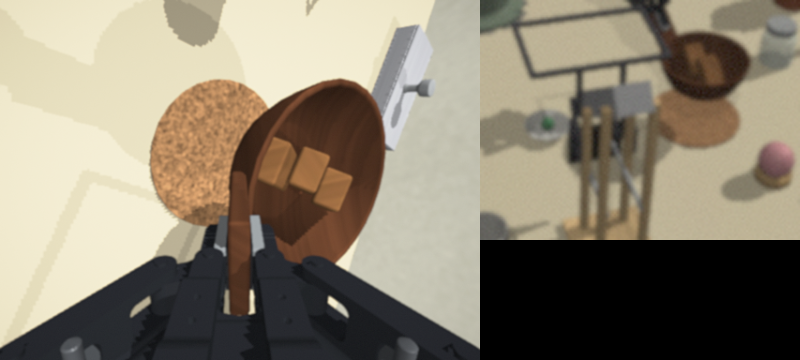

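The mat's outline at left 150, top 79 and bottom 225 matches the prediction for (0.552, 0.238). Lowering.

Call:
step_arm(
  targets=[0.0015, -0.0134, 0.0161, 0, 0, 0.0015, -0.0134, 0.0161, 0, 0, 0.0015, -0.0134, 0.0161, 0, 0, 0, -0.004, 0.0056, 0, 0, 0, -0.004, 0.0056, 0, 0, 0, -0.0017, 0.0024, 0, 0, 0, 0, 0, 0, 0],
)

```text
time: 24.38
position: [0.4594, 0.2053, 0.0836]
tool_rot: [[-0.308, 0.774, 0.553], [0.951, 0.252, 0.177], [-0.003, 0.581, -0.814]]
force: [-0.3, 0.6, -3.0]
opening: 0.0088
```

```bash
python3 - <<'E'
from h import *
s=sense();print(s['position'],s['force'],s['moment'])
E
```

```text
[0.4594 0.2053 0.0836] [-0.291   0.5654 -2.9965] [-0.3855  1.2495  0.0201]
```

Call:
step_arm(
  targets=[0, -0.0009, 0.0012, 0, 0, 0, 0, 0, 0, 0],
)

```text
time: 24.62
position: [0.4592, 0.2054, 0.0821]
tool_rot: [[-0.308, 0.774, 0.553], [0.951, 0.253, 0.177], [-0.003, 0.581, -0.814]]
force: [-0.6, -0.6, -4.0]
opening: 0.0087
```

Call:
step_arm(
  targets=[0, -0.0009, 0.0012, 0, 0, 0, 0, 0, 0, 0],
)

```text
time: 24.88
position: [0.4597, 0.2055, 0.0813]
tool_rot: [[-0.308, 0.773, 0.555], [0.951, 0.253, 0.177], [-0.003, 0.582, -0.813]]
force: [-4.2, -1.4, 3.9]
opening: 0.0086
```

Call:
step_arm(
  targets=[0, 0, 0, 0, 15, 0, 0, 0, 0, 30, 0, 0, 0, 0, 45, 0, 0, 0, 0, 45, 0, 0, -0.02, 0, 45, 0, 0, -0.04, 0, 45, 0, 0, -0.05, 0, 45, 0, 0, -0.05, 0, 45, 0, 0, 0, 0, 45],
  squeeze=20,
)

```text
time: 26.0
position: [0.3713, 0.1773, 0.2154]
tool_rot: [[-0.308, 0.768, 0.561], [0.951, 0.251, 0.179], [-0.004, 0.588, -0.809]]
force: [1.4, 0.5, 0.2]
opening: 0.0387
```

```bash
python3 - <<'E'
from h import *
s=sense();print(s['position'],s['force'],s['opening'])
w=camera_params("wrist");im=capture("wrist");a=capture("scene")
c=cv2.resize(im,(480,360));d=cv2.resize(a[150:270,200:360],(320,240),interpolation=cv2.INTER_CUBIC)
o=np.zeros((360,800,3),np.uint8);o[:,:480]=c;o[:240,480:]=d
cv2.imwrite("pics/w7.png",o)
E
```

```text
[0.3713 0.1773 0.2154] [1.3574 0.4739 0.2224] 0.038671708480283465
```

View pics/w7.png

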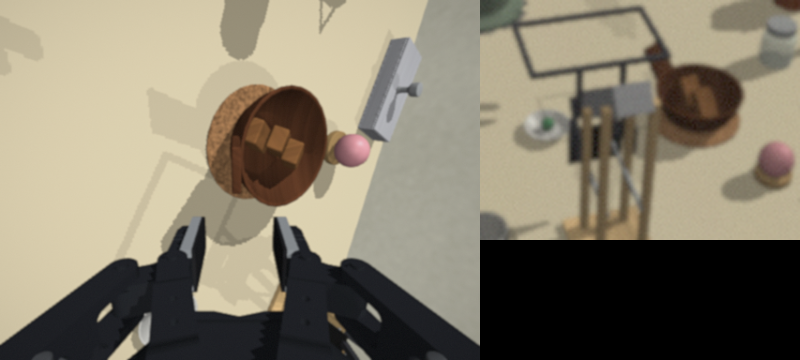

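The bowl stands upright on the mat with three blocks in it, and the mat shows around it in both views. The gripper is clear and the bystanders are in place, so I'm handing in.

```bash
python3 -c "
from station import *
print(close_job())"
```

```text
the job is handed in; nothing more can be done
None
```

The job is done and handed in at about 26 s of the 51 s allowed. The dark wooden bowl is on the cork mat with all three blocks in it.

- **Lean:** the moves have no tilt, so I drove the arm against its joint limits to lean the tool. It ended at about 35° with its heading on the tongue. This took several tries and about 12 s.
- **Catch:** I gripped the bowl by its tongue and pushed the paddle to its stop. The wrist picture then showed the chute empty and three blocks in the bowl. The push briefly reached about 27 N at the wrist.
- **Last look:** the bowl was upright, the mat showed around it in both views, and the gripper was open and clear. The bystanders in view (dish, ball and jar) were where they had been. The mug and book were not clearly in those last views.

- **Disagreements:** one oblique fit of the held bowl was about 14 mm off. I used the grasp geometry instead, and the stop position agreed with it. The scene and side views differed by 10–18 mm on some points, which I settled from wrist views.
- **Set-down:** the foot was judged from the pictures and not measured. There was about 40 mm of room around it, so I expect it to lie wholly on the mat.

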